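# Lay the tall carton down on the rubber mat

## Robot

A 6-joint arm with a two-finger parallel gripper is mounted at the origin on the work surface. World frame = base frame: x ahead of the robot, y to its left, z up, the work surface at z = 0. Lengths are in mm, angles in rad, forces in N, time in s.
With the tool pointing down it reaches from about 425 to 1125 mm from the base axis. Payload 14.9 kg.
Tool frame: the origin (TCP) lies at the very end of the fingers, on their centre line; the grasp point (between the pads) lies 19 mm behind it; z points along the fingers, x is the direction in which the jaws open and shut, and the axes are right-handed (so a half turn about z gives the same grasp; the last joint's range is limited). The gripper opens to 91 mm and grips with 3 to 60 N. Pads are 32 mm wide; open, the fingers measure 118 mm over their backs; the gripper's body (76 mm by 178 mm) begins 60 mm behind the grasp point.
Start: joints at [1.173, 0.379, 1.734, -0, 1.028, -0.033], TCP at [249.742, 653.947, 213.932] pointing down, gripper open.
Joint ranges: [-2.77, 2.77], [-0.74, 2.19], [0, 2.66], [-1.06, 4.2], [0.31, 2.87], [-3.08, 3.08]. Speed limits (rad/s): [1.89, 1.89, 2.39, 3.14, 3.14, 3.14].

## Interface

Orientations are given as a 3x3 rotation matrix whose columns are the frame's x, y, z axes.
In Python, from bench import env gives the robot as it stands. Calls block until the motion is done:
- env.reach(position, orientation): joint-space move of the TCP to a pose.
- env.servo_line(position, frame=None, velocity=150): straight line of the TCP; frame=None keeps the orientation; velocity is the mean speed in mm/s.
- env.goto_joints(angles): joint-space move.
- env.command_gripper(opening, newtons=None): opening from 0.0 (shut) to 1.0 (fully open); newtons is the grip in N (None keeps the last); returns when the fingers have stopped.
- env.sleep(seconds).
- env.solve_ik(position, orientation): joint angles nearest the present ones, or None.
- env.read_state(): the state.
- env.read_camera(name): name is "side" or "top" or "wrist"; returns the picture (400x640x3 uint8, blue, green, red); there is no depth.
- env.camera_info(name): a dict with "camera_matrix" (3x3 intrinsics, pixels), "R" (3x3) and "t" (3): a world point X has camera coordinates R X + t; the wrist camera has in their place "T_tool_cam" (4x4, takes a point from camera to tool coordinates, whose origin is the TCP and whose axes are the tool frame's). Camera axes: x right, y down, z forward; pixel columns grow to the right and rows downward; lengths in mm; the calibration is good to about 2 mm. A picture is of the moment at which its call begins: read the wrist's pose just before it. camera_info takes no time and is no camera call.
A pose or a line that the arm cannot do raises env.IKError and nothing moves.
- env.hand_in(): hands the job in, once; it reports no verdict.
Trained networks look in the newest picture that a camera, given by its name, has taken for a name from the list of things; names that differ only in an ending like _2 or _b are one class to them, and where a whole thing is asked for, a point or a joint stands for the part that bears it (a point fixed in the world has none). Each returns a list of dicts, best first, with "conf" (0 to 1); they miss things now and then, are a little off and sometimes report something else, mostly with a low value. They report only what shows in the picture. A call takes as long as a camera call. They do not tell look-alikes from the thing itself.
- env.find_in(camera, target): "extent" ([left, top, right, bottom] in pixels, round what is visible of it).
- env.masks_of(camera, target): "pixels" (400x640 bool, what is visible of it) and "extent" ([left, top, right, bottom] in pixels, round what is visible of it).
The state is a dict: "clock": time; "q": joint angles; "joint_vel": joint speeds; "effort": joint torques, N m; "tcp_pos": TCP position; "ee_rot": TCP orientation; "wrist_force": force on the tool from outside, world axes, zero at the start; "moment": the same for the moment, N m; "gripper_width": opening from 0.0 (shut) to 1.0 (fully open).
Only numpy, scipy, OpenCV 4.12 (cv2) and the standard library are available. Lean on these libraries where they do the work, as an engineer would, in place of code of your own. Each camera call takes 0.05 s, during which the arm holds its last target.

## Task

The washing machine shakes the shelf, so the tall standing carton must lie flat on the rubber mat. First push the grey scoop along the surface until it is completely off the mat, still upright on the white insert, leaving the carton standing where it is; then push the carton near its top so that it topples over its foot edge and lands flat on a broad face, wholly inside the mat. Pinch, lift or carry nothing, do not shove the carton into place once it is down, and leave the tray of hooks and the peg box where they are.

Things in the scene. Friction and masses are not known exactly. Their poses are not given: they have to be found in the camera images.
- insert: fixed white resin slab lying on the shelf, 400 (its x) x 560 (its y) x 20 mm high; origin at the centre of its underside, so its top is 20 mm above the work surface. The mat, tray, carton, scoop and peg box all stand on its top
- mat: dark ribbed rubber mat, fixed, sunk flush into the insert (things slide over its border freely), 150 mm along its x, 250 mm along its y; origin at the centre of its surface, z up. It lies on one y side of the carton, the tray on the other; the carton stands across one short edge, its foot edge nearest the mat's centre 25 to 45 mm inside it, so toppled towards the centre it lands inside
- carton: cardboard carton standing on end, 90 mm along its x, 45 along its y, 180 tall along z; 0.2 to 0.42 kg, mass centre at its middle; origin at the centre of its underside. Broad faces look to +y and -y, within 0.05 rad of the mat's y axis. Pushed at about 150 mm height it tips over its foot edge without sliding and falls by itself past about 14 degrees
- carton_center (a point): middle of the carton, 90 mm above its underside
- carton_foot_a (a point): point at carton x = -45, y = 0, z = 0 mm (underside)
- carton_foot_b (a point): point at carton x = +45, y = 0, z = 0 mm (underside)
- carton_top_a (a point): point at carton x = -45, y = 0, z = 180 mm (top)
- carton_top_b (a point): point at carton x = +45, y = 0, z = 180 mm (top)
- scoop: grey laundry scoop standing upright on the mat: open square cup 56 x 56 x 42 mm high, 3 mm walls, with a flat handle 18 mm wide, 5 thick, from the cup's rim along its +x; about 60 g; origin at the centre of the cup's underside, z up. The handle points away from the robot, within 0.25 rad of the mat's +x; mass centre within 6 mm of the cup's centre. It slides easily
- scoop_tip (a point): outer end of the scoop's handle, 72 mm from the cup's centre along its x, 37 mm above its underside
- tray: silver aluminium tray of metal hooks, 150 (its x) x 100 (its y) x 24 mm high, about 0.5 kg; origin at the centre of its underside; stands on the insert on the other side of the carton from the mat, to be left alone
- pegbox: clear plastic peg box with closed flap, 62 x 82 x 53 mm high; origin at the centre of its underside; on the insert beyond the carton, to be left alone
Not all that is in view belongs to the job. Several things have the shape of the carton; the one meant has the colours described above.

How it is judged (in metres and radians):
On the way, in this order (a step that is already met when the one before it is completed fails the run):
1. the scoop is completely off the mat, upright, with the carton still standing at its place (((x of scoop in the frame of mat above 0.103 m and x of scoop_tip in the frame of mat above 0.075 m) or (x of scoop in the frame of mat below -0.103 m and x of scoop_tip in the frame of mat below -0.075 m) or (y of scoop in the frame of mat above 0.153 m and y of scoop_tip in the frame of mat above 0.125 m) or (y of scoop in the frame of mat below -0.153 m and y of scoop_tip in the frame of mat below -0.125 m)) and angle between scoop's own z axis and vertical below 0.2 rad and height (world z) of scoop above 0.012 m and angle between carton's own z axis and vertical below 0.1 rad and distance of carton from where it was at the start of the episode below 0.012 m), for 0.2 s.
2. the carton lies flat inside the mat (x of carton_foot_a in the frame of mat between -0.075 and 0.075 m and y of carton_foot_a in the frame of mat between -0.125 and 0.125 m and x of carton_foot_b in the frame of mat between -0.075 and 0.075 m and y of carton_foot_b in the frame of mat between -0.125 and 0.125 m and x of carton_top_a in the frame of mat between -0.075 and 0.075 m and y of carton_top_a in the frame of mat between -0.125 and 0.125 m and x of carton_top_b in the frame of mat between -0.075 and 0.075 m and y of carton_top_b in the frame of mat between -0.125 and 0.125 m and angle between carton's own z axis and vertical above 1.5 rad and angle between the y axis of carton and the z axis of mat, either way round below 0.1 rad), for 0.2 s.
At the end, for the whole second after the job is handed in: The carton lies at rest flat on a broad face (within about 4 degrees), all four corners of its outline inside the 150 x 250 mm mat; the scoop stands upright and at rest on the insert, its cup and handle tip outside the mat (all of step 2 and ((x of scoop in the frame of mat above 0.103 m and x of scoop_tip in the frame of mat above 0.075 m) or (x of scoop in the frame of mat below -0.103 m and x of scoop_tip in the frame of mat below -0.075 m) or (y of scoop in the frame of mat above 0.153 m and y of scoop_tip in the frame of mat above 0.125 m) or (y of scoop in the frame of mat below -0.153 m and y of scoop_tip in the frame of mat below -0.125 m)) and angle between scoop's own z axis and vertical below 0.2 rad and height (world z) of scoop above 0.012 m and linear speed of each of carton, scoop below 0.01 m/s and angular speed of carton below 0.1 rad/s); the robot touches nothing.
It fails at once if the carton was lifted off its foot edge (more than about 12 mm), or fell on a narrow side (height (world z) of carton_center above 0.128 m or height (world z) of carton above 0.056 m).
It fails at once if the carton came down lying outside the mat (more than 5 mm over its border) (angle between carton's own z axis and vertical above 1.45 rad and not (x of carton_foot_a in the frame of mat between -0.08 and 0.08 m and y of carton_foot_a in the frame of mat between -0.13 and 0.13 m and x of carton_foot_b in the frame of mat between -0.08 and 0.08 m and y of carton_foot_b in the frame of mat between -0.13 and 0.13 m and x of carton_top_a in the frame of mat between -0.08 and 0.08 m and y of carton_top_a in the frame of mat between -0.13 and 0.13 m and x of carton_top_b in the frame of mat between -0.08 and 0.08 m and y of carton_top_b in the frame of mat between -0.13 and 0.13 m)).
It fails at once if the scoop was lifted more than 12 mm or tipped over (height (world z) of scoop above 0.032 m or angle between scoop's own z axis and vertical above 0.5 rad).
It fails at once if the tray or the peg box was shifted by more than 15 mm (distance of any of tray, pegbox from where it was at the start of the episode above 0.015 m).
It also fails if it takes over 53 s, if anything falls off the work surface, if the arm or the gripper's body presses on something with over 40 N, if the wrist force passes 120 N, or if a joint passes its speed limit or range.

## Working session

There is one attempt and no reset: what is moved stays moved. The work goes in short steps, each a Python script; the robot and the scene stay as the last script left them, time stands still between calls to the robot, and variables do not carry over. Pictures are saved under pics/ and viewed, and the job is handed in when it is done.

```bash
mkdir -p pics; ls; python3 - <<'E'
from bench import env
import cv2
for c in ("side","top","wrist"):
    im=env.read_camera(c); cv2.imwrite(f"pics/a_{c}.png",im)
    i=env.camera_info(c); print(c,i)
print(env.read_state()["clock"])
E
```

```text
pics
side {'camera_matrix': array([[427.83071579,   0.        , 315.33622685],
       [  0.        , 427.83071579, 196.89810401],
       [  0.        ,   0.        ,   1.        ]]), 'R': array([[-0.98135099, -0.19095698, -0.022038  ],
       [-0.07680635,  0.49462656, -0.86570512],
       [ 0.17621302, -0.84786791, -0.50006897]]), 't': array([572.14332035, 103.3669503 , 916.84680806])}
top {'camera_matrix': array([[392.6122072 ,   0.        , 318.55503393],
       [  0.        , 392.6122072 , 197.20333507],
       [  0.        ,   0.        ,   1.        ]]), 'R': array([[-0.06438158, -0.9979024 , -0.00676907],
       [-0.97408311,  0.06431581, -0.2168538 ],
       [ 0.21683429, -0.00736776, -0.97618062]]), 't': array([149.51400107, 578.39011124, 780.4948878 ])}
wrist {'camera_matrix': array([[324.77049683,   0.        , 328.77062333],
       [  0.        , 324.77049683, 197.23226382],
       [  0.        ,   0.        ,   1.        ]]), 'T_tool_cam': array([[ 9.99999644e-01, -3.81953858e-04, -7.52390159e-04,
         3.25071075e-01],
       [ 5.87873356e-04,  9.55027258e-01,  2.96517436e-01,
        -8.52353636e+01],
       [ 6.05297132e-04, -2.96517773e-01,  9.55027143e-01,
        -1.70383406e+02],
       [ 0.00000000e+00,  0.00000000e+00,  0.00000000e+00,
         1.00000000e+00]])}
0.15
```

View pics/a_side.png

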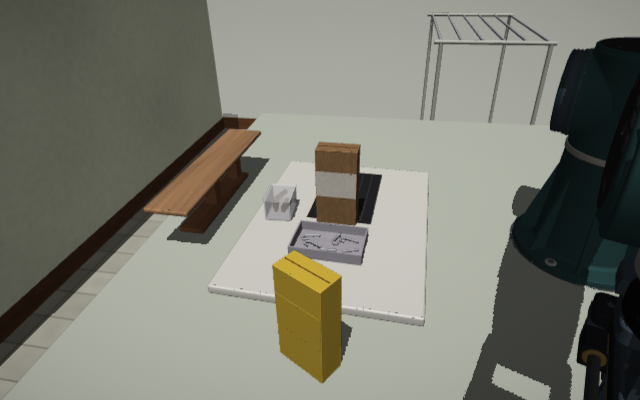

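View pics/a_top.png

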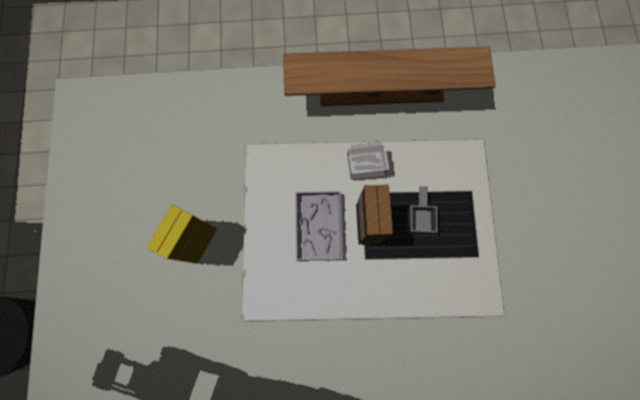

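View pics/a_wrist.png

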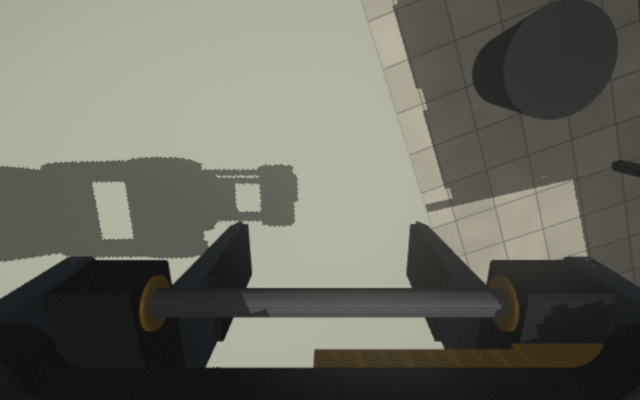

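The brown carton with a white band, at (375,215) in top and (338,183) in side, stands across the mat's edge. The yellow one, at (180,235) in top and (308,315) in side, is off the insert. The brown cardboard one fits the description, so I'll confirm it in a crop and measure.

```bash
cat > h.py <<'E'
from bench import env
import numpy as np, cv2
def ray(c,u,v,z):
    i=env.camera_info(c);K,R,t=map(np.asarray,(i["camera_matrix"],i["R"],i["t"]))
    C=-R.T@t; d=R.T@np.linalg.solve(K,[u,v,1.]); return C+d*(z-C[2])/d[2]
def proj(c,X):
    i=env.camera_info(c);K,R,t=map(np.asarray,(i["camera_matrix"],i["R"],i["t"]))
    p=(np.atleast_2d(X)@R.T+t)@K.T; return p[:,:2]/p[:,2:]
E
python3 - <<'E'
from h import *
im=env.read_camera("top")
for t in ("mat","carton","scoop","tray","pegbox","insert"):
    for m in env.masks_of("top",t):
        px=m["pixels"].astype(np.uint8)
        cs,_=cv2.findContours(px,0,2); c=max(cs,key=cv2.contourArea)
        r=cv2.minAreaRect(c)
        print(t,round(m["conf"],2),np.round(m["extent"]),int(px.sum()),"rect",np.round(r[0],1),np.round(r[1],1),round(r[2],1))
cv2.imwrite("pics/b_top.png",cv2.resize(im[130:290,280:500],None,fx=3.6,fy=3.6,interpolation=cv2.INTER_CUBIC))
s=cv2.imread("pics/a_side.png")
cv2.imwrite("pics/b_side.png",cv2.resize(s[130:280,250:440],None,fx=4,fy=4,interpolation=cv2.INTER_CUBIC))
E
```

```text
mat 0.73 [364. 187. 479. 259.] 4985 rect [420. 225.] [ 66.7 113. ] 88.9
carton 0.95 [354. 183. 395. 247.] 1900 rect [373.  214.2] [59.2 35.4] 85.6
carton 0.64 [148. 206. 218. 265.] 2626 rect [181.4 237.7] [54.9 52.2] 28.3
scoop 0.74 [358. 185. 390. 245.] 1832 rect [373.1 214.1] [59.  34.3] 87.0
scoop 0.69 [407. 191. 436. 234.] 968 rect [421.5 210.5] [47. 29.] 90.0
tray 0.58 [293. 192. 344. 260.] 3266 rect [318.5 226. ] [70. 47.] 90.0
pegbox 0.78 [347. 140. 387. 181.] 1329 rect [367.5 160.6] [34.3 40.1] 83.7
insert 0.85 [240. 140. 504. 322.] 31549 rect [370.9 230. ] [177.6 261.2] 88.9
```

View pics/b_top.png

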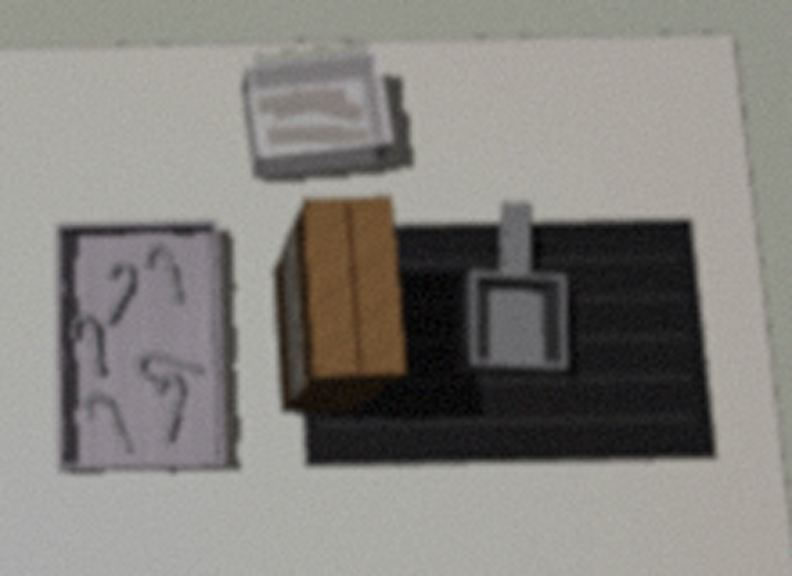

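View pics/b_side.png

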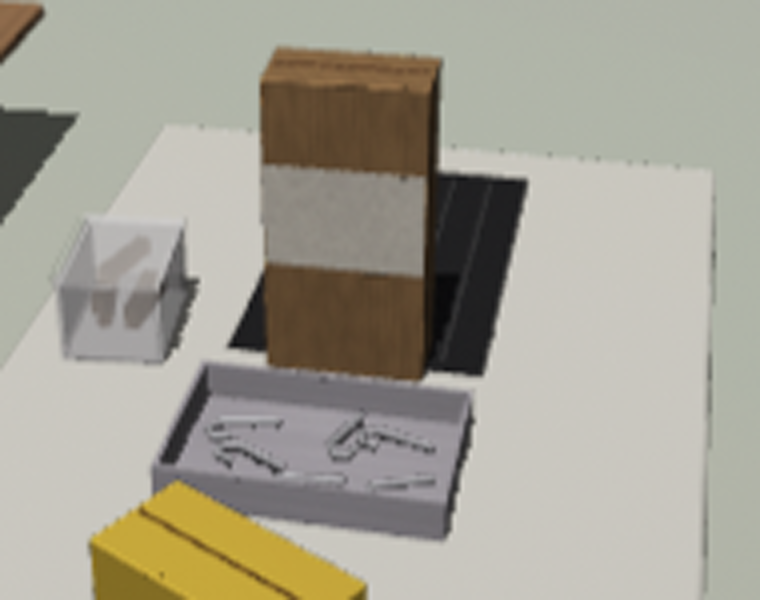

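The top crop shows the brown banded carton across the mat's left end, and the side crop confirms the white band. The scoop cup is at about (424,219) with its handle pointing up. Next I'll convert these to metric positions.

```bash
python3 - <<'E'
from h import *
np.set_printoptions(precision=1,suppress=True)
f=lambda p,z:ray("top",(p[0]+.5)/3.6-.5+280,(p[1]+.5)/3.6-.5+130,z)
g=lambda p,z:ray("side",(p[0]+.5)/4-.5+250,(p[1]+.5)/4-.5+130,z)
for n,z,ps in [("mat",20,[(690,222),(714,458),(306,463)]),("carton top",200,[(305,198),(389,197),(405,375),(317,378)]),
 ("cup",62,[(470,272),(567,270),(572,370),(468,367)]),("handle tip",57,[(516,203)]),("tray",44,[(60,227),(213,227),(230,467),(62,467)]),("peg",73,[(250,68),(372,55),(388,155)]),("insert",20,[(732,38),(0,50)])]:
    P=np.array([f(p,z) for p in ps]); print(n,P[:,:2].tolist().__repr__() if 0 else P[:,:2].ravel(), "mean",P.mean(0)[:2])
P=np.array([g(p,20) for p in [(527,179),(485,375),(231,347)]]);print("mat side",P[:,:2].ravel())
P=np.array([g(p,20) for p in [(269,366),(423,379)]]);print("carton foot +y side",P[:,:2].ravel())
P=np.array([g(p,200) for p in [(277,48),(441,60),(431,95),(263,82)]]);print("carton top side",P[:,:2].ravel())
E
```

```text
mat [ 587.5 -235.2  440.4 -227.9  453.5   19.4] mean [ 493.8 -147.9]
carton top [574.4  28.4 572.2 -13.6 482.4 -12.2 483.7  30.7] mean [528.2   8.3]
cup [ 556.9  -83.3  554.3 -141.   494.7 -136.1  500.5  -75.6] mean [ 526.6 -109. ]
handle tip [ 598.4 -117.2] mean [ 598.4 -117.2]
tray [604.8 159.8 598.6  66.1 452.7  67.1 459.1 166.2] mean [528.8 114.8]
peg [689.3  38.  692.6 -36.7 629.1 -39.9] mean [670.3 -12.9]
insert [ 707.4 -280.5  731.   193.7] mean [719.2 -43.4]
mat side [ 441.8 -231.   450.7   17.5  599.4   11.4]
carton foot +y side [573.6  27.8 484.8  27.2]
carton top side [573.1 -12.4 483.7  -8.4 484.1  37.2 572.   33.3]
```

```bash
cat >> h.py <<'E'
def Rz(yaw): # tool down, tool x = -dir(yaw), tool y = +left of dir
    c,s=np.cos(yaw),np.sin(yaw); return np.array([[-c,-s,0],[-s,c,0],[0,0,-1.]])
def st(m=""):
    s=env.read_state(); print(m,round(s["clock"],2),np.round(s["tcp_pos"],1),"F",np.round(s["wrist_force"],1),np.round(s["q"],2))
def shot(c,n): cv2.imwrite(f"pics/{n}.png",env.read_camera(c))
E
python3 - <<'E'
from h import *
print(np.linalg.det(Rz(-.1)))
s=env.read_state();print(np.round(s["ee_rot"],2))
d=np.array([np.cos(.1),-np.sin(.1)]);c=np.array([526.6,-109])
A=c-d*(28+13.5+14)
for R,n in((Rz(-.1),"cam -y"),(Rz(-.1)@np.diag([-1,-1,1]),"cam +y")):
    print(n,A,[env.solve_ik([*A,z],R) for z in (330,28)])
E
```

```text
1.0000000000000002
[[ 0.36  0.93 -0.  ]
 [ 0.93 -0.36 -0.  ]
 [-0.   -0.   -1.  ]]
cam -y [ 471.37726883 -103.45924538] [array([-2.64356191e-01, -1.11628680e-01,  2.07025745e+00, -4.44089210e-16,
        1.18296388e+00,  2.97723646e+00]), array([-2.64356191e-01,  3.69361162e-01,  2.21695143e+00, -4.44089210e-16,
        5.55280064e-01,  2.97723646e+00])]
cam +y [ 471.37726883 -103.45924538] [array([-2.64356191e-01, -1.11628680e-01,  2.07025745e+00, -4.44089210e-16,
        1.18296388e+00, -1.64356191e-01]), array([-2.64356191e-01,  3.69361162e-01,  2.21695143e+00, -4.44089210e-16,
        5.55280064e-01, -1.64356191e-01])]
```

```bash
python3 - <<'E'
from h import *
d=np.array([np.cos(.1),-np.sin(.1)]);c=np.array([526.6,-109])
A=c-d*55.5
s=env.read_state()
env.servo_line([249.7,653.9,330],velocity=250)
env.command_gripper(0.0,10)
env.reach([*A,330],Rz(-.1)); st("above")
env.servo_line([*A,120],velocity=200)
env.servo_line([*A,28],velocity=100); st("down")
shot("side","c_side");shot("top","c_top")
a=cv2.imread("pics/c_top.png")[130:290,280:500];b=cv2.imread("pics/c_side.png")[100:260,250:470]
cv2.imwrite("pics/c.png",np.hstack([cv2.resize(x,(400,291)) for x in(a,b)]))
E
```

```text
above 5.27 [ 471.6 -103.2  330. ] F [-0.2 -1.1 -1.4] [-0.26 -0.11  2.07  0.    1.18  2.98]
down 7.53 [ 471.7 -103.5   28.5] F [ 0.3 -0.5 -0.3] [-0.26  0.37  2.22  0.    0.56  2.98]
```

View pics/c.png

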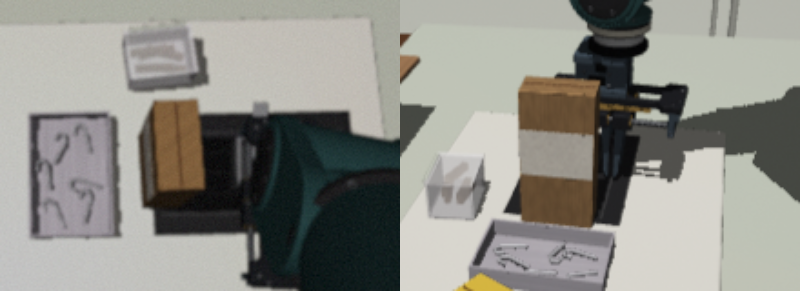

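The gripper is down behind the cup and clear of the carton, and the scoop hasn't moved. Now the push.

```bash
python3 - <<'E'
from h import *
d=np.array([np.cos(.1),-np.sin(.1)]);c=np.array([526.6,-109])
for k in (50,90,112):
    env.servo_line([*(c+d*(k-41.5)),28],velocity=45); st(k)
env.servo_line([*(c+d*(60-41.5)),28],velocity=120)
shot("side","d_side");shot("top","d_top")
a=cv2.imread("pics/d_top.png")[100:260,280:500];b=cv2.imread("pics/d_side.png")[100:260,250:470]
cv2.imwrite("pics/d.png",np.hstack([cv2.resize(x,(400,291)) for x in(a,b)]))
E
```

```text
50 9.21 [ 534.9 -109.9   28. ] F [-0.6 -0.2  0.1] [-0.25  0.44  2.09 -0.    0.61  3.  ]
90 10.25 [ 574.6 -113.8   27.9] F [ 0.2 -0.2  0.3] [-0.24  0.49  2.01  0.    0.64  3.01]
112 10.89 [ 596.7 -116.    27.9] F [0.5 0.1 0.4] [-0.23  0.51  1.97 -0.    0.66  3.01]
```

View pics/d.png

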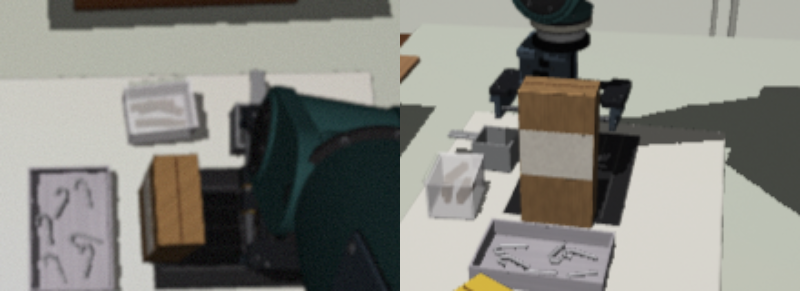

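```bash
python3 - <<'E'
from h import *
p=env.read_state()["tcp_pos"]
env.servo_line([p[0]-40,p[1],300],velocity=250)
# carton push-side pose: pushing -y, +y side, high
yaw=-0.03
for n,R in (("x+",np.array([[1,0,0],[0,-1,0],[0,0,-1.]])),("x-",np.diag([-1,1,-1.]))):
    Q=cv2.Rodrigues(np.array([0,0,yaw]))[0]@R
    print(n,[np.round(q,2) if (q:=env.solve_ik(P,Q)) is not None else None for P in ([530,70,300],[530,70,170],[528,-50,170])])
env.reach([480,-260,330],env.read_state()["ee_rot"]); st()
shot("side","e_side");shot("top","e_top")
a=cv2.imread("pics/e_top.png")[120:280,280:500]
cv2.imwrite("pics/e.png",cv2.resize(a,None,fx=3.6,fy=3.6,interpolation=2))
E
```

```text
x+ [array([ 0.09,  0.02,  2.01, -0.  ,  1.12,  0.12]), array([ 0.09,  0.18,  2.09, -0.  ,  0.87,  0.12]), array([-0.14,  0.17,  2.1 , -0.  ,  0.87, -0.11])]
x- [array([ 0.09,  0.02,  2.01, -0.  ,  1.12, -3.02]), array([ 0.09,  0.18,  2.09, -0.  ,  0.87, -3.02]), array([-0.14,  0.17,  2.1 , -0.  ,  0.87,  3.03])]
 13.49 [ 479.7 -260.   329. ] F [-0.2  0.7  0.1] [-0.54  0.01  1.96 -0.    1.18  2.7 ]
```

View pics/e.png

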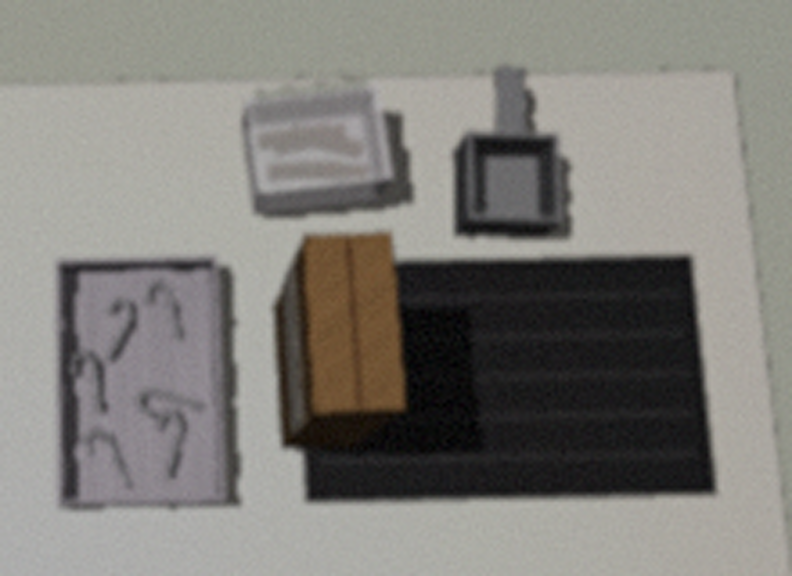

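The scoop is clear of the mat: its cup's lower edge is at crop row 235 and the mat's edge is at 260. The carton hasn't moved. Next is the topple.

```bash
python3 - <<'E'
from h import *
f=lambda p,z:ray("top",(p[0]+.5)/3.6-.5+280,(p[1]+.5)/3.6-.5+120,z)
c=np.mean([f(p,62) for p in [(456,137),(555,135)]],0)
print("cup front mid",c.round(1))
yaw=-0.025
R=cv2.Rodrigues(np.array([0,0,yaw]))[0]@np.diag([1,-1,-1.])
env.command_gripper(0.5)
env.reach([530,80,310],R)
env.servo_line([530,80,172],velocity=200); st("ready")
env.servo_line([529.4,52,172],velocity=60); st("near")
shot("side","f_side");shot("top","f_top")
a=cv2.imread("pics/f_top.png")[100:260,280:500];b=cv2.imread("pics/f_side.png")[100:260,250:470]
cv2.imwrite("pics/f.png",np.hstack([cv2.resize(x,(400,291)) for x in(a,b)]))
E
```

```text
cup front mid [ 662.2 -117.3   62. ]
ready 17.46 [530.7  80.  173. ] F [-0.4  0.3  1. ] [ 0.11  0.18  2.09 -0.    0.88  0.13]
near 18.07 [529.4  51.8 172.1] F [-0.4 -0.3 -0.6] [0.05 0.17 2.09 0.   0.87 0.08]
```

View pics/f.png

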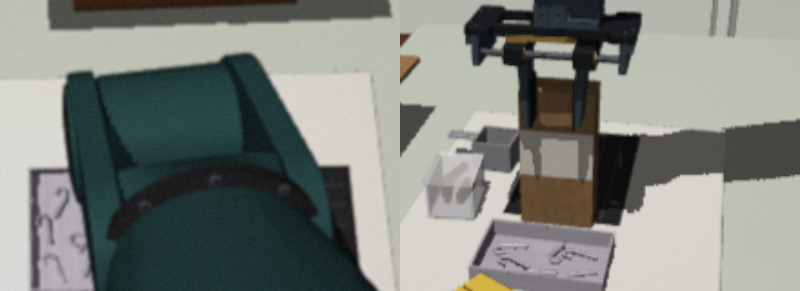

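```bash
python3 - <<'E'
from h import *
for k in (10,20,30,38,44):
    env.servo_line([529.4-.025*k,48-k,172],velocity=40); st(k)
env.sleep(0.2)
shot("side","g_side")
b=cv2.imread("pics/g_side.png")[80:280,230:500]
cv2.imwrite("pics/g.png",cv2.resize(b,None,fx=2.5,fy=2.5))
E
```

```text
10 18.68 [529.1  37.8 172. ] F [-0.8  0.3  0.3] [0.03 0.17 2.1  0.   0.87 0.05]
20 19.07 [528.9  27.8 172. ] F [ 0.6 -0.1 -1.4] [ 0.01  0.17  2.1  -0.    0.87  0.03]
30 19.48 [528.7  17.8 172. ] F [ 0.3 -0.5  0.2] [-0.01  0.17  2.1   0.    0.87  0.01]
38 19.82 [528.5   9.8 172. ] F [-0.1  0.9  1. ] [-0.03  0.17  2.1   0.    0.87 -0.  ]
44 20.12 [528.3   3.8 172. ] F [ 0.4 -0.3 -0.4] [-0.04  0.17  2.1   0.    0.87 -0.01]
```

View pics/g.png

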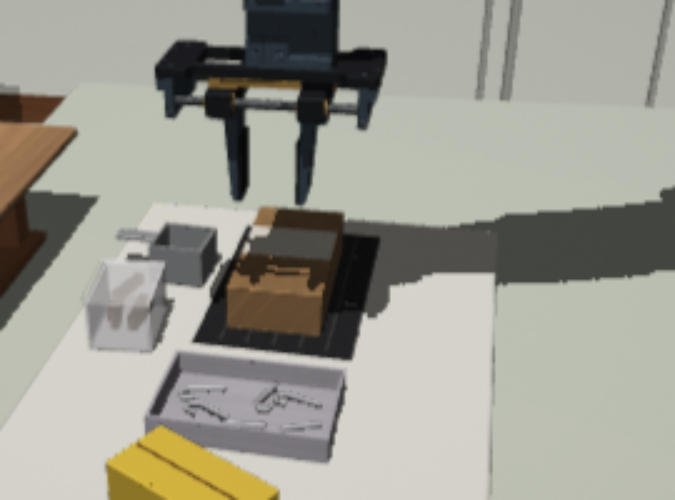

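The carton has fallen flat onto the mat. I'll retreat upwards, check from the top and hand in.

```bash
python3 - <<'E'
from h import *
R=env.read_state()["ee_rot"]
env.servo_line([530,60,300],velocity=200)
env.reach([480,320,330],R); env.sleep(0.3); st()
shot("side","h_side");shot("top","h_top")
a=cv2.imread("pics/h_top.png")[120:280,280:500]
cv2.imwrite("pics/h.png",cv2.resize(a,None,fx=3.6,fy=3.6,interpolation=2))
E
```

```text
22.57 [480.3 319.3 330. ] F [ 1.1 -0.3  0.8] [ 0.55  0.06  1.9  -0.    1.18  0.57]
```

View pics/h.png

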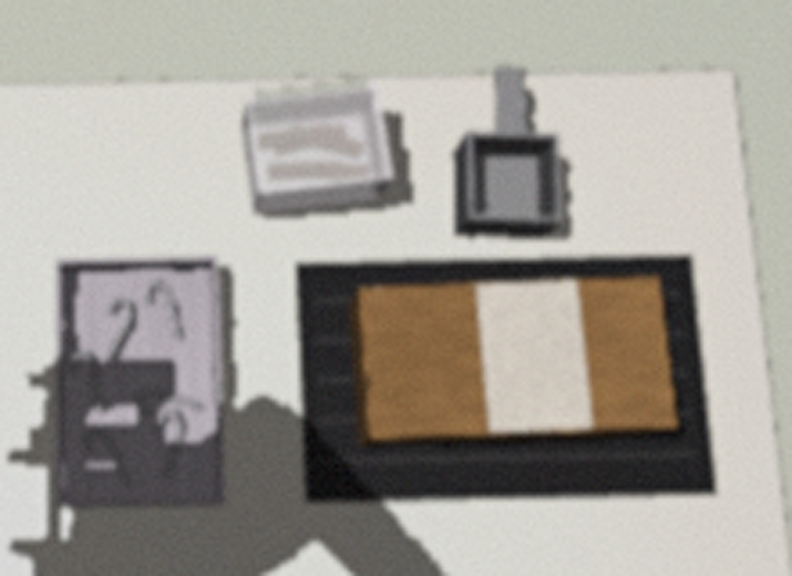

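```bash
python3 - <<'E'
from h import *
np.set_printoptions(precision=1,suppress=True)
f=lambda p,z:ray("top",(p[0]+.5)/3.6-.5+280,(p[1]+.5)/3.6-.5+120,z)[:2]
M=np.array([f(p,20) for p in [(298,265),(690,258),(714,492),(306,498)]]);o=M.mean(0)
y=(M[0]+M[3]-M[1]-M[2]);y/=np.linalg.norm(y);x=np.array([y[1],-y[0]])
g=lambda p,z:[(f(p,z)-o)@x,(f(p,z)-o)@y]
print("mat",np.array([g(p,20) for p in [(298,265),(690,258),(714,492),(306,498)]]))
print("carton",np.array([g(p,65) for p in [(357,287),(661,276),(678,428),(366,438)]]))
print("cup rim",np.array([g(p,62) for p in [(456,137),(555,135)]]))
env.hand_in()
E
```

```text
mat [[  72.7  123.2]
 [  73.  -123.6]
 [ -73.  -123.6]
 [ -72.7  124.1]]
carton [[ 48.3  93.6]
 [ 51.9 -87.5]
 [-38.7 -88.8]
 [-41.6  92.8]]
cup rim [[141.7  28.1]
 [141.9 -32.4]]
the job is handed in; nothing more can be done
```

I pushed the grey scoop off the mat in +x with closed fingers, leaving the carton standing in place. I then toppled the brown, white-banded carton by pushing its upper half (fingertips 152 mm above the insert) towards the mat's centre. The job is handed in after about 23 s of the 53 s allowed, and no verdict was given.

Last checks, from the top camera:
- **Carton:** it lies flat on a broad face. Its corners in the mat frame run from about -42 to +52 mm in x (limit ±75) and from -89 to +94 mm in y (limit ±125).
- **Scoop:** it stands upright on the insert, with its cup centre at about x = +114 mm in the mat frame (needs more than 103).
- **Tray and peg box:** they look unmoved, judged by eye from the pictures. I did not measure them again.
- **Arm:** it was raised clear of everything before handing in.

I did not measure the carton's final tilt or the speeds directly. No check failed or disagreed.

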